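# Register a battery pack in the jig's corner

### The arm

A 6-joint arm with a two-finger parallel gripper is mounted at the origin on a cart in front of the work surface, level with it; the furniture and walls round the work are solid. World frame = base frame: x ahead of the robot, y to its left, z up, the work surface at z = 0. Lengths are in mm, angles in rad, forces in N, time in s.
With the tool pointing down it reaches from about 400 to 925 mm from the base axis. Payload 12.5 kg.
Tool frame: the origin (TCP) lies on the centre line of the jaws, within the pads' length; the fingertips stand 17 mm ahead of it and the grasp point (between the pads) lies 2 mm behind it; z points along the fingers, y is the line along which they close (so a half turn about z gives the same grasp; the last joint's range is limited). The gripper opens to 95 mm and grips with 3 to 60 N. Pads are 20 mm wide; open, the fingers measure 119 mm over their backs; the gripper's body (75 mm by 180 mm) begins 59 mm behind the grasp point.
Start: joints at [-1.348, 0.491, 1.559, -0, 1.092, -0.106], TCP at [201.84, -591.528, 231.661] pointing down, gripper open.
Joint ranges: [-3.1, 3.1], [-0.84, 2.19], [0.05, 2.79], [-1.13, 4.28], [0.06, 2.93], [-2.69, 2.69]. Speed limits (rad/s): [2.22, 2.22, 2.79, 3.14, 3.14, 3.14].

### API

Orientations are given as [roll, pitch, yaw] about the fixed x, y, z axes, in that order (R = Rz(yaw) Ry(pitch) Rx(roll)).
In Python, from cell import env gives the robot as it stands.
- The arm moves only by the tool drive_tool, never from a script. Its argument "deltas" is text: rows parted by semicolons, each of 4 numbers parted by spaces: the shift along the world's x, y, z normalised to -1 to 1, where 1 is 100 mm, then the turn about the world's z normalised to -1 to 1, where 1 is 180 degrees. A call has 1 to 10 rows; each row shifts and turns the commanded pose from where the row before left it; what a row does not reach is not made up. A row lasts 1/12 s, in which the tool goes at most 41.7 mm and 7.16 degrees, less where a joint would pass 70% of its speed; a pose out of reach is approached as far as the arm can. A call with a number of a shift or a turn outside -1 to 1 is refused whole. A call with a gripper value outside its range is refused whole. "gripper" is the closure, from 0 (fully open) to 1 (shut), set as the call begins (left out, the last holds). The fingers move at their own pace and stop on an object; the grip force is fixed at half the most. Time passes only in rows, so rows that do not move let the fingers close. It gives the time, the measured TCP pose, the force, the opening and the grip force at its end, in the units of the state.
- env.state(): the state, without advancing time (a new reading comes with each control period).
- env.read_camera(name): name is "scene" or "top" or "wrist"; returns (picture, depth): 480x640x3 uint8, red, green, blue; 480x640 float32, mm along the optical axis (not along the pixel's ray), 0 where there is no reading.
- env.camera_params(name): a dict with "mtx" (3x3 intrinsics, pixels), "camera_from_world" (4x4, takes a point from world to camera coordinates); the wrist camera has in their place "mount" (4x4, takes a point from camera to tool coordinates, whose origin is the TCP and whose axes are the flange's). Camera axes: x right, y down, z forward; pixel columns grow to the right and rows downward; lengths in mm; the calibration is good to about 2 mm. The wrist camera is an equidistant fisheye: a pixel r from the principal point sees the ray r / f radians off the axis. A picture is of the moment at which its call begins: read the wrist's pose just before it. camera_params takes no time and is no camera call.
- env.job_done(): hands the job in; it is judged then, once.
The state is a dict: "t": time; "joints": joint angles; "qvel": joint speeds; "tau": joint torques, N m; "eef_pos": TCP position; "tcp_rot": TCP orientation; "ft_force": force on the tool from outside, world axes, zero at the start; "moment": the same for the moment, N m; "opening": opening from 0.0 (shut) to 1.0 (fully open); "grip_force": force on a finger pad.
Only numpy, scipy, OpenCV 4.12 (cv2) and the standard library are available. Lean on these libraries where they do the work, as an engineer would, in place of code of your own. Each camera call takes 0.05 s, during which the arm holds its last target. There are 200 camera calls.

### The job

Square up the battery pack in its test jig: slide it across the plate, without picking it up, until its long side lies along the long stop and its end is up against the short stop. Leave the pack there, and leave the disk drive and the fan behind the jig where they lie.

Things in the scene. Friction and masses are not known exactly. Their poses are not given: they have to be found in the camera images.
- pack_mid (a point): Centre, half-way up, of the loose black battery pack: a smooth flat bar 46 x 130 x 19 mm (x, y, z), 0.15 to 0.28 kg, its own y axis along its length. It starts lying on the jig's plate away from both stops, turned up to 17 degrees either way to the long stop. Either end may face the short stop.
- corner (a point): Inner corner of the fixed jig's two stops, on the plate's top face (6 mm above the table). Grey plate 200 x 250 mm; two aluminium bars 16 mm high on it form an L. x points to the long stop (away from the robot), y along it to the short stop (left). Inner faces: long x = 0, y -197 to 18 mm; short y = 0, x -85 to 0. Registered pack: centre at x -23, y -65, z 9.5 mm, length along y.
- drive_mid (a point): Centre of a loose silver 2.5 inch disk drive, 70 x 100 x 11 mm, lying on the table behind the long stop, towards its right end. A bystander.
- fan_mid (a point): Centre of a loose flat black cooling fan, 65 x 96 x 11 mm with its leads, lying on the table behind the long stop, towards its left end. A bystander.
Not all that is in view belongs to the job. Leave any red or turquoise look-alike of the part that bears pack_mid alone.

How it is judged (in metres and radians):
At the end, for the whole second after the job is handed in: The pack lies flat on the jig's plate at rest, less than 10 mm from touching each of the two stops, its length within about 10 degrees of the long stop (x of pack_mid in the frame of corner between -0.033 and -0.018 m and y of pack_mid in the frame of corner between -0.075 and -0.06 m and z of pack_mid in the frame of corner below 0.0145 m and angle between the y axis of pack_mid and the y axis of corner, either way round below 0.17 rad and linear speed of pack below 0.02 m/s).
It fails at once if the battery pack is lifted more than 15 mm off the plate (z of pack_mid in the frame of corner above 0.0245 m).
It fails at once if the disk drive is moved more than 20 mm (distance of drive_mid from where it was at the start of the episode above 0.02 m).
It fails at once if the fan is moved more than 20 mm (distance of fan_mid from where it was at the start of the episode above 0.02 m).
It also fails if it takes over 42 s, if anything falls off the work surface, if the arm or the gripper's body presses on something with over 40 N, if the wrist force passes 120 N, or if a joint passes its speed limit or range.

## Working session

There is one attempt and no reset: what is moved stays moved. The work goes in short steps, Python scripts to look and compute and a tool call to move; the robot and the scene stay as the last step left them, time stands still between calls to the robot, and variables do not carry over. Pictures are saved under pics/ and viewed, at most 10 in all, crops included, and the job is handed in when it is done.

Besides the shell and the picture viewer there is one more tool, called by a JSON object that holds its "method" and its "body", one argument or row to a line. drive_tool: Moves the arm, as the interface text tells. Its arguments: {"type":"object","properties":{"deltas":{"type":"string"},"gripper":{"type":"number"}},"required":["deltas"]}

```bash
mkdir -p pics
cat > h.py <<'E'
import numpy as np,cv2
from cell import env
def px2w(name,u,v,depth,z=None):
    p=env.camera_params(name);K=np.array(p["mtx"]);T=np.linalg.inv(np.array(p["camera_from_world"]))
    r=np.linalg.inv(K)@[u,v,1.]
    if z is None: c=r*depth[int(v),int(u)]; return T[:3,:3]@c+T[:3,3]
    d=T[:3,:3]@r; o=T[:3,3]; return o+d*(z-o[2])/d[2]
E
python3 - <<'E'
from h import *
for n in("top","scene"):
    im,d=env.read_camera(n); cv2.imwrite(f"pics/{n}1.png",im[:,:,::-1]); np.save(n+"_d.npy",d); cv2.imwrite(f"{n}.png",im[:,:,::-1])
p=env.camera_params("top");print(p)
print(env.state())
E
```

```text
{'mtx': array([[517.06405579,   0.        , 319.24573755],
       [  0.        , 517.06405579, 233.15100497],
       [  0.        ,   0.        ,   1.        ]]), 'camera_from_world': array([[ 1.95551266e-02, -9.99646494e-01, -1.80134381e-02,
        -2.79431664e+02],
       [-9.90722701e-01, -1.69508098e-02, -1.34837682e-01,
         4.78000874e+02],
       [ 1.34484673e-01,  2.04830899e-02, -9.90703950e-01,
         8.44349277e+02],
       [ 0.00000000e+00,  0.00000000e+00,  0.00000000e+00,
         1.00000000e+00]])}
{'t': 0.1, 'joints': array([-1.34756457e+00,  4.91490680e-01,  1.55938159e+00, -1.89080607e-06,
        1.09170590e+00, -1.05585464e-01]), 'qvel': array([ 0.00128982, -0.00123021, -0.00027594, -0.00110442, -0.00132285,
       -0.00026782]), 'tau': array([ 3.58853023e-03, -6.13622832e+01, -2.58607131e+01,  6.94348197e-02,
        4.69644251e-02, -4.69667782e-05]), 'eef_pos': array([ 201.81335545, -591.3127854 ,  231.12790446]), 'tcp_rot': array([-3.14061245e+00, -1.02195325e-04,  3.28818039e-01]), 'ft_force': array([-0.50248274, -0.12904244,  0.26744168]), 'moment': array([-0.00606618,  0.00108455,  0.01079578]), 'grip_force': 0.0, 'opening': 0.9978635611285964}
```

View pics/top1.png

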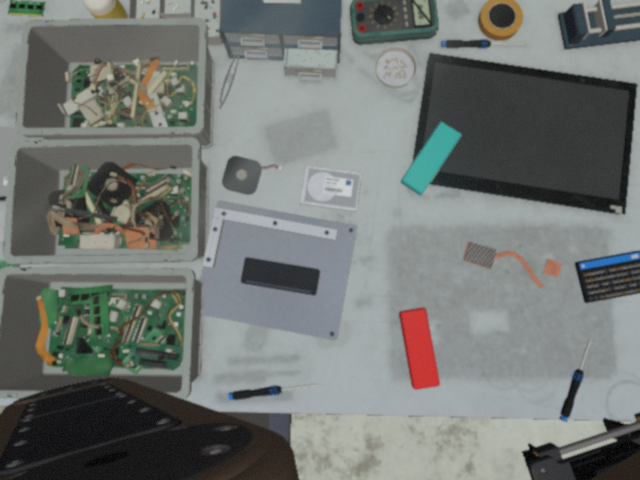

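View pics/scene1.png

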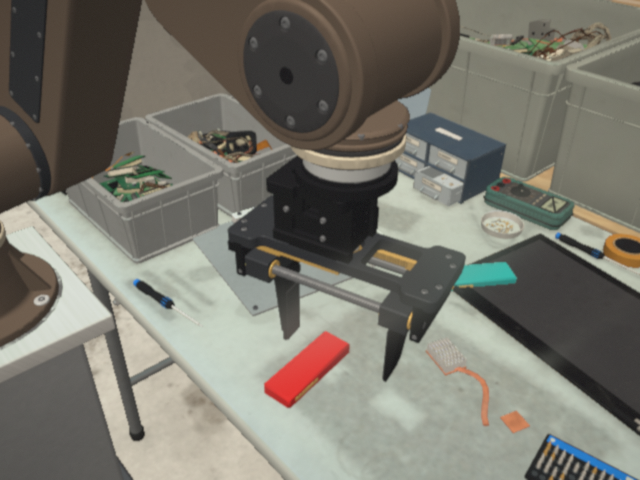

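Candidates: the black bar on the plate (281,276), a red bar (420,347) and a turquoise bar (432,158). I choose the black one and ignore the fan (242,174) and drive (331,187). Bins stand close to the jig's left side. Next, one close crop.

Run:
```python
from h import *
im=cv2.imread("top.png")[190:350,190:370]
cv2.imwrite("pics/crop1.png",cv2.resize(im,None,fx=3.7,fy=3.7,interpolation=cv2.INTER_CUBIC))
d=np.load("top_d.npy")
for u,v in [(281,276),(280,320),(270,224),(200,180),(202,260),(196,300),(190,330)]: print(u,v,px2w("top",u,v,d).round(0))
```

```text
281 276 [ 410. -207.   23.]
280 320 [ 336. -206.    7.]
270 224 [ 498. -186.   23.]
200 180 [553. -84. 109.]
202 260 [436. -67.   2.]
196 300 [367. -73.  51.]
190 330 [322. -83. 119.]
```

View pics/crop1.png

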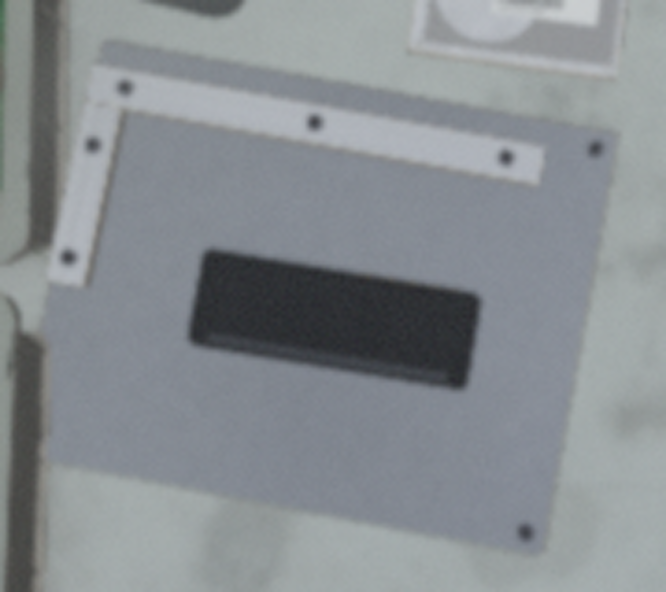

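Run:
```python
from h import *
f=lambda x,y,z:px2w("top",190+(x+.5)/3.7-.5,190+(y+.5)/3.7-.5,None,z)[:2]
C=f(122,110,22);L=f(541,183,22);S=f(88,286,22)
P=[f(x,y,25) for x,y in[(207,250),(480,295),(466,378),(192,336)]]
print("C",C.round(1),"L",(L-C).round(1),np.linalg.norm(L-C),"S",(S-C).round(1),np.linalg.norm(S-C))
y=(C-L)/np.linalg.norm(C-L);x=np.array([y[1],-y[0]])
print("yaw",np.degrees(np.arctan2(x[1],x[0])),"x",x,"y",y)
print("pack",np.round(P,1),[np.array([(p-C)@x,(p-C)@y]).round(1) for p in P])
c=np.mean(P,0);print(c,(c-C)@x,(c-C)@y)
d=np.load("top_d.npy")
import itertools
for v in range(180,400,12):
    ps=[px2w("top",u,v,d) for u in range(150,225)]
    e=[p for p in ps if p[2]>80 and p[0]>0]
    if e:
        m=min(e,key=lambda p:p[1]);print(m.round(0), max(p[2] for p in e).round())
```

```text
C [ 505.2 -104. ] L [ -30.8 -195. ] 197.38702702680445 S [-82.  12.] 82.85573067792441
yaw -8.97251325212011 x [ 0.98776327 -0.15596062] y [0.15596062 0.98776327]
pack [[ 440.5 -146.5]
 [ 422.2 -271.9]
 [ 384.5 -266.3]
 [ 401.1 -141.2]] [array([-57.3, -52.2]), array([ -55.8, -178.9]), array([ -93.9, -179.2]), array([-97., -53.])]
[ 412.06141877 -206.50369573] -75.9745079458496 -115.81589997832955
[550. -85. 120.] 122.0
[533. -86. 112.] 122.0
[ 365. -289.  896.] 896.0
[496. -88. 111.] 122.0
[477. -88. 110.] 122.0
[ 365. -289.  896.] 896.0
[439. -90. 121.] 123.0
[403. -85. 112.] 122.0
[385. -86. 112.] 121.0
[367. -86. 122.] 122.0
[349. -86. 118.] 122.0
[ 365. -289.  896.] 896.0
[313. -87. 113.] 122.0
[296. -87. 109.] 123.0
[278. -87. 113.] 123.0
[261. -87. 115.] 121.0
[ 365. -289.  896.] 896.0
[ 365. -289.  896.] 896.0
```

The pack sits at about (-76, -116) mm in the jig frame, nearly parallel to the long stop (jig yaw about -8.8°). The bins (y > -90, 122 mm high) have to be avoided. Plan: push the long side with two spread fingertips in +x, then push the right end in +y.

{"method": "drive_tool", "body": {
  "deltas": "0.15 0.36 -0.05 -0.014;0.15 0.36 -0.05 -0.014;0.15 0.36 -0.05 -0.014;0.15 0.36 -0.05 -0.014;0.15 0.36 -0.05 -0.014;0.15 0.36 -0.05 -0.014;0.15 0.36 -0.05 -0.014;0.15 0.36 -0.05 -0.014;0.15 0.36 -0.05 -0.014;0.15 0.36 -0.05 -0.014",
  "gripper": 0.37
}}

```text
t: 0.93
eef_pos: [352.0, -229.7, 181.4]
tcp_rot: [3.142, -0.0, -0.114]
ft_force: [1.4, -1.8, -0.4]
opening: 0.63
grip_force: 0.0
```

{"method": "drive_tool", "body": {
  "deltas": "0.1 0.3 -0.2 -0.013;0 0 0 0;0 0 0 0"
}}

```text
t: 1.18
eef_pos: [361.9, -200.1, 161.2]
tcp_rot: [-3.141, 0.002, -0.148]
ft_force: [0.4, -0.2, 0.2]
opening: 0.631
grip_force: 0.0
```

{"method": "drive_tool", "body": {
  "deltas": "0 0 -0.3 -0.002;0 0 -0.3 0;0 0 -0.3 0;0 0 -0.2 0;0 0 -0.15 0;0 0 -0.06 0;0 0 0 0;0 0 0 0"
}}

```text
t: 1.85
eef_pos: [361.9, -202.3, 31.1]
tcp_rot: [3.141, -0.0, -0.159]
ft_force: [1.6, 0.3, -0.6]
opening: 0.631
grip_force: 0.0
```

Run:
```python
from h import *
im,d=env.read_camera("top")
cv2.imwrite("pics/t2.png",cv2.resize(im[150:400,170:420,::-1],None,fx=2.4,fy=2.4,interpolation=cv2.INTER_CUBIC))
```

```text
(no output)
```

View pics/t2.png

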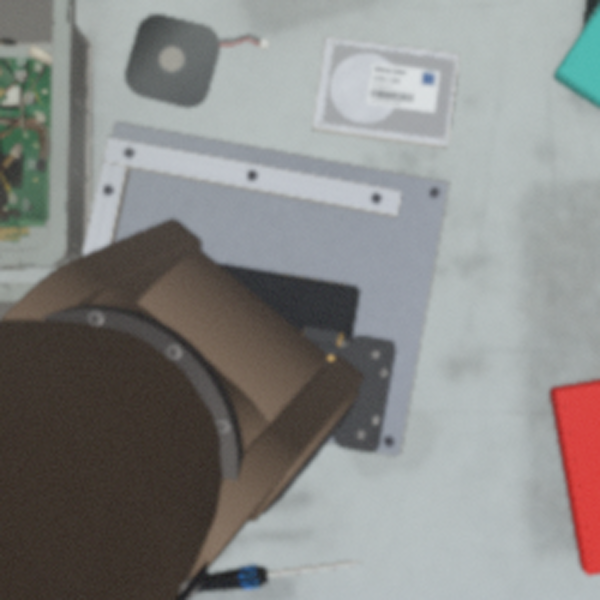

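The hand is behind the pack, and the pack, fan and drive haven't moved. Now the push along jig +x.

{"method": "drive_tool", "body": {
  "deltas": "0.06 -0.009 0 0;0.06 -0.009 0 0;0.06 -0.009 0 0;0.06 -0.009 0 0;0.06 -0.009 0 0;0.06 -0.009 0 0;0.06 -0.009 0 0;0.06 -0.009 0 0;0.06 -0.009 0 0;0.04 -0.006 0 0"
}}

```text
t: 2.73
eef_pos: [420.7, -210.4, 30.6]
tcp_rot: [3.141, -0.0, -0.158]
ft_force: [-1.9, 0.7, 1.6]
opening: 0.631
grip_force: 0.8
```

{"method": "drive_tool", "body": {
  "deltas": "0.03 -0.005 0 0;0.03 -0.005 0 0;0.02 -0.003 0 0;0 0 0 0"
}}

```text
t: 3.07
eef_pos: [428.3, -211.7, 30.6]
tcp_rot: [3.141, -0.0, -0.158]
ft_force: [0.0, 0.1, -0.0]
opening: 0.631
grip_force: 0.0
```

{"method": "drive_tool", "body": {
  "deltas": "0.015 -0.002 0 0;0.015 -0.002 0 0;0 0 0 0"
}}

```text
t: 3.32
eef_pos: [429.6, -211.3, 30.6]
tcp_rot: [-3.14, 0.003, -0.159]
ft_force: [-7.4, 0.9, 4.0]
opening: 0.632
grip_force: 3.7
```

{"method": "drive_tool", "body": {
  "deltas": "0.015 -0.002 0 0;0.01 -0.002 0 0;0 0 0 0"
}}

```text
t: 3.57
eef_pos: [430.0, -211.2, 30.5]
tcp_rot: [-3.139, 0.007, -0.159]
ft_force: [-19.7, -3.6, 12.0]
opening: 0.634
grip_force: 9.8
```

Resting against the long stop. Back off and go round to the right end.

{"method": "drive_tool", "body": {
  "deltas": "-0.15 0.025 0 0;-0.15 0.025 0 0;-0.045 -0.29 0 0;-0.045 -0.29 0 0;-0.045 -0.29 0 0;-0.045 -0.29 0 0;0.2 -0.03 0 0;0.2 -0.03 0 0;0.2 -0.03 0 0;0 0 0 0"
}}

```text
t: 4.4
eef_pos: [448.2, -333.5, 30.9]
tcp_rot: [3.14, -0.003, -0.158]
ft_force: [-0.7, 0.5, -0.9]
opening: 0.628
grip_force: 0.0
```

Run:
```python
from h import *
im,d=env.read_camera("top")
cv2.imwrite("pics/t3.png",cv2.resize(im[190:350,190:370,::-1],None,fx=3.7,fy=3.7,interpolation=cv2.INTER_CUBIC))
s=env.state();print(s["eef_pos"],s["ft_force"])
```

```text
[ 446.43534242 -332.63512599   30.54728451] [-0.94380583  0.02804698  0.34739271]
```

View pics/t3.png

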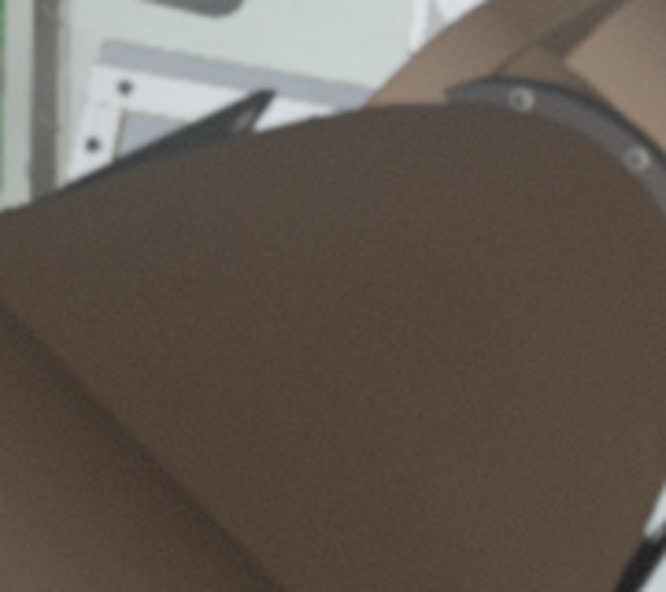

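The arm hides the pack, so I push along jig +y by position and force.

{"method": "drive_tool", "body": {
  "deltas": "0.009 0.059 0 0;0.009 0.059 0 0;0.009 0.059 0 0;0.009 0.059 0 0;0.009 0.059 0 0;0.009 0.059 0 0;0.009 0.059 0 0;0.009 0.059 0 0;0.006 0.04 0 0;0 0 0 0"
}}

```text
t: 5.28
eef_pos: [453.3, -280.3, 30.7]
tcp_rot: [-3.141, 0.0, -0.158]
ft_force: [0.5, -0.7, 0.6]
opening: 0.627
grip_force: 0.0
```

{"method": "drive_tool", "body": {
  "deltas": "0.003 0.02 0 0;0.003 0.02 0 0;0 0 0 0"
}}

```text
t: 5.53
eef_pos: [453.9, -277.0, 30.7]
tcp_rot: [3.141, -0.0, -0.158]
ft_force: [-0.5, 0.2, -0.2]
opening: 0.63
grip_force: 0.0
```

{"method": "drive_tool", "body": {
  "deltas": "0.003 0.02 0 0;0.003 0.02 0 0;0 0 0 0"
}}

```text
t: 5.78
eef_pos: [454.4, -272.9, 30.7]
tcp_rot: [3.142, 0.0, -0.158]
ft_force: [-0.0, 0.7, -0.4]
opening: 0.629
grip_force: 0.1
```

{"method": "drive_tool", "body": {
  "deltas": "0.002 0.015 0 0;0.002 0.015 0 0;0 0 0 0"
}}

```text
t: 6.03
eef_pos: [454.7, -269.9, 30.6]
tcp_rot: [-3.142, 0.0, -0.158]
ft_force: [-0.3, -0.2, 0.1]
opening: 0.627
grip_force: 0.1
```

{"method": "drive_tool", "body": {
  "deltas": "0.002 0.015 0 0;0.002 0.015 0 0;0 0 0 0"
}}

```text
t: 6.28
eef_pos: [455.1, -266.9, 30.7]
tcp_rot: [-3.142, 0.0, -0.158]
ft_force: [0.6, 0.2, -0.2]
opening: 0.63
grip_force: 0.0
```

{"method": "drive_tool", "body": {
  "deltas": "0.002 0.015 0 0;0.002 0.015 0 0;0 0 0 0"
}}

```text
t: 6.53
eef_pos: [455.6, -263.8, 30.6]
tcp_rot: [3.142, 0.0, -0.158]
ft_force: [-0.2, 0.0, -0.3]
opening: 0.629
grip_force: 0.0
```

{"method": "drive_tool", "body": {
  "deltas": "0.002 0.015 0 0;0.002 0.015 0 0;0 0 0 0"
}}

```text
t: 6.78
eef_pos: [456.4, -262.5, 31.0]
tcp_rot: [3.139, -0.002, -0.157]
ft_force: [-3.2, -11.4, -0.6]
opening: 0.629
grip_force: 6.0
```

{"method": "drive_tool", "body": {
  "deltas": "0.002 0.01 0 0;0.002 0.01 0 0;0 0 0 0"
}}

```text
t: 7.03
eef_pos: [456.7, -262.2, 31.2]
tcp_rot: [3.137, -0.003, -0.157]
ft_force: [-10.4, -23.9, -0.3]
opening: 0.628
grip_force: 12.8
```

Seated against the short stop. Back off, rise and clear the view.

{"method": "drive_tool", "body": {
  "deltas": "-0.02 -0.1 0 0;-0.03 -0.2 0 0;0 0 0.35 0;0 0 0.4 0;0 0 0.4 0;-0.15 -0.35 0 0;-0.15 -0.35 0 0;-0.15 -0.35 0 0;-0.15 -0.35 0 0;-0.15 -0.35 0 0"
}}

```text
t: 7.87
eef_pos: [375.4, -465.4, 145.8]
tcp_rot: [-3.141, 0.0, -0.158]
ft_force: [1.0, 0.0, 0.1]
opening: 0.634
grip_force: 0.0
```

{"method": "drive_tool", "body": {
  "deltas": "-0.1 -0.35 0 0;-0.1 -0.35 0 0;0 -0.3 0 0;0 0 0 0"
}}

```text
t: 8.2
eef_pos: [355.0, -568.8, 145.2]
tcp_rot: [3.14, -0.001, -0.162]
ft_force: [-0.2, 0.2, -1.0]
opening: 0.632
grip_force: 0.0
```

Run:
```python
from h import *
im,d=env.read_camera("top")
cv2.imwrite("pics/t4.png",cv2.resize(im[150:310,190:370,::-1],None,fx=3.7,fy=3.7,interpolation=cv2.INTER_CUBIC))
```

```text
(no output)
```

View pics/t4.png

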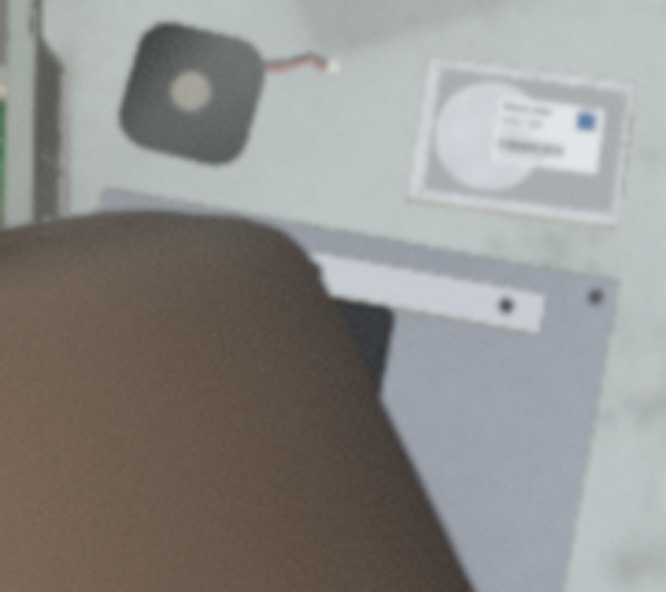

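Fan and drive are in place, but the elbow still hides part of the pack. Move back to the start pose.

{"method": "drive_tool", "body": {
  "deltas": "-0.3 -0.05 0.15 0.01;-0.3 -0.05 0.15 0.01;-0.3 -0.05 0.2 0.01;-0.3 -0.05 0.2 0.01;-0.3 -0.05 0.15 0.01;0 0 0 0"
}}

```text
t: 8.75
eef_pos: [202.9, -589.7, 233.9]
tcp_rot: [3.138, -0.0, -0.001]
ft_force: [-0.3, -0.2, -0.2]
opening: 0.629
grip_force: 0.0
```

Run:
```python
from h import *
im,d=env.read_camera("top")
cv2.imwrite("pics/t5.png",cv2.resize(im[190:350,190:370,::-1],None,fx=3.7,fy=3.7,interpolation=cv2.INTER_CUBIC))
```

```text
(no output)
```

View pics/t5.png

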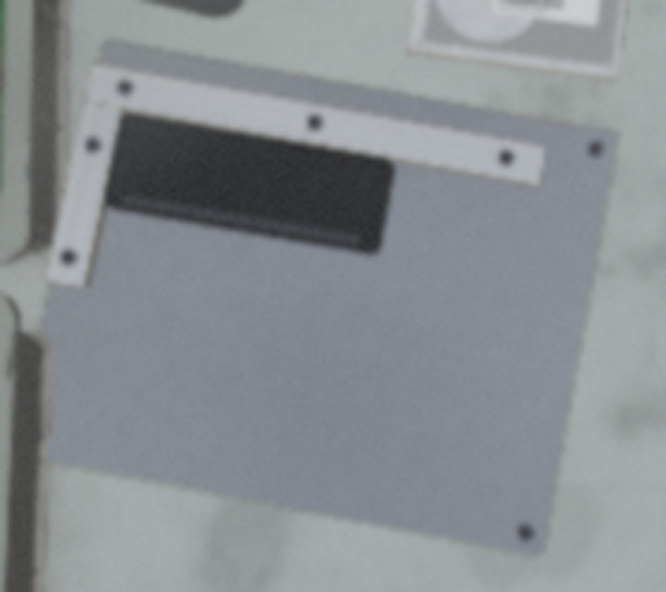

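The pack lies flush with both stops, its inner corner at crop pixel (120,113), and it is parallel to the long stop. I'm handing in.

```bash
python3 -c "
from cell import env
print(env.job_done())"
```

```text
the job is handed in; nothing more can be done
None
```

I slid the battery pack up against both stops without lifting it, left the fan and drive where they lay, and handed the job in at about 9 s; the hand-in call gave no verdict.

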